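Lock a display hub onto its stall foot

TASK

Set the metal hub with the wooden post upright over the grooved stub of the display foot (not the plain pin) and press it firmly straight down until it is solidly home, a push of about 20 newtons and never more than 50. Then swing its two cam arms down one after the other, gently, until each is fully down, and leave the hub locked there, without shifting the other things on the table.

Things in the scene. Friction and masses are not known exactly. Their poses are not given: they have to be found in the camera images.
- foot: Display foot with the grooved stub, fixed: dark round disc 120 mm across, 14 mm thick, origin under its centre, z up. On its axis stands an aluminium stub 32 mm across with a 22 mm thick waist (the groove); above the waist a 12 mm tall head whose nose tapers to 20 mm over its top 7 mm. The stub telescopes, so its height differs every time and is not given.
- foot_axis (a point): On the foot's axis, on top of its disc (14 mm above the table). When home, the hub's rim stands 16 to 34 mm above this point: unknown, so feel for the stop. The stub's top is 38 mm above that home level. A black rubber ring (72 mm across) round the stub starts 12 mm above home; the hub's rim pushes it down against a steady 7.5 N of friction, no spring-back, to a firm stop.
- hub: The loose hub, 0.4 to 0.53 kg with its arms: aluminium cup 53 mm across with a flat flange at its rim (72 mm across, 6 mm thick), open below, standing on the rim; closed top at 44 mm, then a wooden post to 70 mm. Two steel cam arms slant up from its sides. Origin at the centre of the lower rim, z up, y from the right arm to the left arm. It can go on the stub in any yaw.
- hub_mouth (a point): Centre of the hub's open lower rim, axes as the hub. The bore is 35 mm across and 40 mm deep: it passes over the stub with 1.5 mm to spare all round.
- hub_post (a point): Grip point of the hub: in the wooden post (30 mm diameter, 26 mm tall) on its axis, 57 mm above the hub's lower rim and 13 mm below the post's top. Same axes as the hub. Grip it along the hub's x, so the fingers clear the arms.
- cam_left_pivot (a point): Hinge of the left cam arm: 26 mm to the +y side of the hub's axis, 22 mm above the rim; its hinge line is along the hub's x. Axes as the hub's.
- cam_right_pivot (a point): Hinge of the right cam arm: the same on the -y side.
- cam_left_tip (a point): Outer end of the left cam arm, a steel bar 14 mm wide, 6 mm thick, with an 11 mm round end whose centre is this point, 62 mm from the hinge. At the start the arm slants up and outward at about 45 degrees; fully down it slopes 15 degrees below level.
- cam_right_tip (a point): Outer end of the right cam arm, likewise.
- cam_left (a joint): Swing of the left cam arm in rad: 0 fully raised (45 degrees up), 1.05 fully down at its stop. Stays where it is left; takes 2 to 4 N near its end. Goes down only when the hub is home, as its cam must enter the groove. Press lightly: over 10 N on an arm at its stop pries the hub against the stub with several times that.
- cam_right (a joint): Swing of the right cam arm, likewise.
- bottle: Blue water bottle, 64 mm across, 200 mm tall, origin at its underside; leave alone.
- bangleroll: Roll of bangles on two feet, 150 mm long, 66 mm high, origin at its underside; leave alone.
- beadjar: Small jar, 48 mm across, 55 mm tall, origin at its underside; leave alone.
- cup: White cup, 72 mm across, 90 mm tall, origin at its underside; leave alone.
- plainfoot: The foot with the plain thick pin, fixed: disc 120 mm across, whole 55 mm tall, origin under the disc; not to be used.
- ringcone: Wooden ring cone, 60 mm across, 85 mm tall; leave alone.
- cardbox: Cardboard box 90 by 130 by 35 mm; leave alone.

How it is judged:
By the outcome, as a careful person would: the job done as asked, in the order asked, and still so for the second after the job is handed in, with the robot touching nothing.
It also fails if it takes over 69 s, if anything falls off the work surface, if the arm or the gripper's body presses on something with over 40 N, if the wrist force passes 120 N, or if a joint passes its speed limit or range.

ROBOT

A 7-joint arm with a two-finger parallel gripper is mounted at the origin on the work surface. World frame = base frame: x ahead of the robot, y to its left, z up, the work surface at z = 0. Lengths are in mm, angles in rad, forces in N, time in s.
With the tool pointing down it reaches from about 425 to 875 mm from the base axis. Payload 8.4 kg.
Tool frame: the origin (TCP) lies between the finger pads; the fingertips stand 19 mm ahead of it and the grasp point (between the pads) is the TCP; z points along the fingers, y is the line along which they close (so a half turn about z gives the same grasp; the last joint's range is limited). The gripper opens to 85 mm and grips with 20 to 120 N. Pads are 22 mm wide; open, the fingers measure 114 mm over their backs; the gripper's body (76 mm by 85 mm) begins 54 mm behind the grasp point. The pads swing forward as they close: fully open they stand 13 mm farther back than shut.
Start: joints at [-1.371, 0.333, 0.04, 1.465, -0.013, 1.343, -0.059], TCP at [191.345, 621.17, 250.308] pointing down, gripper open.
Joint ranges: [-2.58, 2.58], [-0.38, 2.09], [-1.3, 1.39], [0.25, 2.4], [-1.5, 4.64], [0.08, 2.09], [-2.65, 2.65]. Speed limits (rad/s): [2.22, 2.22, 2.79, 2.79, 3.14, 3.14, 3.14].

INTERFACE

Orientations are given as a unit quaternion [w, x, y, z].
In Python, from station import manip, sensors, viewer gives the robot as it stands. Calls block until the motion is done:
- manip.reach(position, orientation): joint-space move of the TCP to a pose.
- manip.move_linear(position, ori=None, speed=150): straight line of the TCP; ori=None keeps the orientation; speed is the mean speed in mm/s.
- manip.set_joints(angles): joint-space move.
- manip.gripper_to(opening, grasp_force=None): opening from 0.0 (shut) to 1.0 (fully open); grasp_force is the grip in N (None keeps the last); returns when the fingers have stopped.
- manip.pause(seconds).
- manip.solve_ik(position, orientation): joint angles nearest the present ones, or None.
- sensors.observe(): the state.
- viewer.snapshot(name): name is "scene" or "top" or "wrist"; returns the picture (420x560x3 uint8, red, green, blue); there is no depth.
- viewer.get_calibration(name): a dict with "fx", "fy", "cx", "cy" (pixels), "view" (4x4, takes a point from world to camera coordinates). Camera axes: x right, y up, looking along -z (the intrinsics and any distortion apply to the point x, -y, -z); pixel columns grow to the right and rows downward; lengths in mm; the calibration is good to about 2 mm. A picture is of the moment at which its call begins: read the wrist's pose just before it. get_calibration takes no time and is no camera call; for the wrist camera it gives the pose at the moment of the call.
A pose or a line that the arm cannot do raises manip.MotionError and nothing moves.
- manip.finish_job(): hands the job in; it is judged then, once.
The state is a dict: "t": time; "joints": joint angles; "joint_vel": joint speeds; "joint_efforts": joint torques, N m; "tcp_pos": TCP position; "eef_rot": TCP orientation; "ft_force": force on the tool from outside, world axes, zero at the start; "moment": the same for the moment, N m; "opening": opening from 0.0 (shut) to 1.0 (fully open); "finger_force": force on a finger pad.
Only numpy, scipy, OpenCV 4.12 (cv2) and the standard library are available. Lean on these libraries where they do the work, as an engineer would, in place of code of your own. Each camera call takes 0.05 s, during which the arm holds its last target. There are 200 camera calls.

## Working session

There is one attempt and no reset: what is moved stays moved. The work goes in short steps, each a Python script; the robot and the scene stay as the last script left them, time stands still between calls to the robot, and variables do not carry over. Pictures are saved under pics/ and viewed, at most 10 in all, crops included, and the job is handed in when it is done.

```bash
ls; mkdir -p pics
python3 - <<'E'
from station import manip,sensors,viewer
import cv2,numpy as np
for n in("scene","top"):
    cv2.imwrite(f"pics/{n}0.png",viewer.snapshot(n)[:,:,::-1])
    c=viewer.get_calibration(n); print(n,{k:(np.round(v,3).tolist()) for k,v in c.items()})
s=sensors.observe();print(s)
E
```

```text
pics
scene {'fx': 446.067, 'fy': 446.067, 'cx': 275.849, 'cy': 213.356, 'view': [[0.83, 0.558, 0.016, -479.477], [-0.327, 0.462, 0.824, 133.391], [0.453, -0.689, 0.566, -1406.431], [0.0, 0.0, 0.0, 1.0]]}
top {'fx': 468.123, 'fy': 468.123, 'cx': 275.702, 'cy': 219.696, 'view': [[-0.027, -1.0, 0.005, -28.187], [0.998, -0.027, 0.052, -588.224], [-0.051, 0.006, 0.999, -1425.825], [0.0, 0.0, 0.0, 1.0]]}
{'t': 0.1, 'joints': array([-1.37119102,  0.33384813,  0.03988533,  1.46616396, -0.01337907,
        1.34329465, -0.05850758]), 'joint_vel': array([ 0.00025148, -0.00055904, -0.00112635, -0.00267901,  0.00070232,
       -0.00187041, -0.00111234]), 'joint_efforts': array([ 5.21006135e-03, -6.60020185e+01,  1.37125835e+00, -4.06477761e+01,
        1.72138849e-02,  8.93741293e-03,  3.26643203e-05]), 'tcp_pos': array([191.27126218, 620.82936153, 249.51449331]), 'eef_rot': array([-4.74770433e-05,  1.48862051e-01,  9.88857707e-01, -7.22651871e-04]), 'ft_force': array([-0.20374641, -0.8595768 , -0.39176192]), 'moment': array([-0.03167592,  0.05031509,  0.07576429]), 'finger_force': 0.0, 'opening': 1.0008993533391914}
```

View pics/scene0.png

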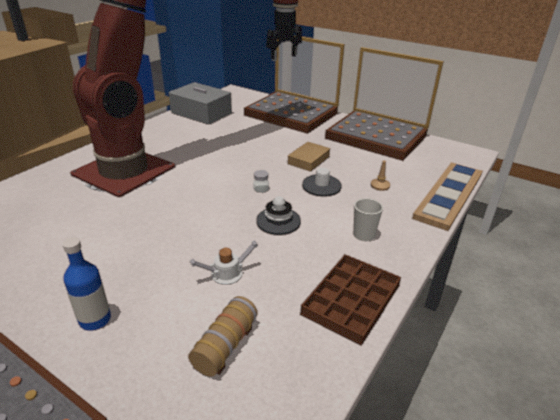

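View pics/top0.png

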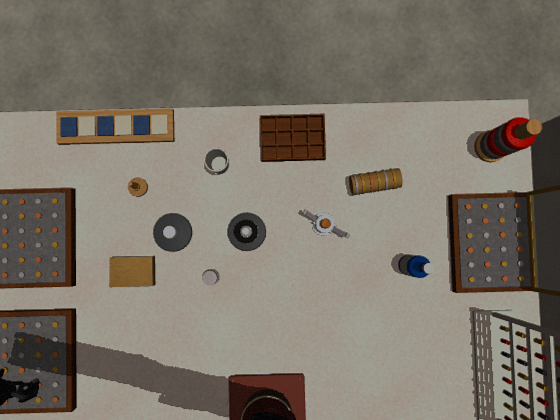

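The hub with its post is at scene (226,262) and top (324,224), with arm tips at top (303,211) and (348,235). The grooved foot with the black ring is at scene (278,213) and top (247,231). The plain pin is at top (172,232).

```bash
cat > h.py <<'E'
from station import manip,sensors,viewer
import cv2,numpy as np
from scipy.spatial.transform import Rotation as R
def unproj(c,uv,z):
    V=np.array(c["view"]);d=np.array([(uv[0]-c["cx"])/c["fx"],-(uv[1]-c["cy"])/c["fy"],-1])
    Rm=V[:3,:3];o=-Rm.T@V[:3,3];w=Rm.T@d
    return o+w*(z-o[2])/w[2]
def proj(c,p):
    V=np.array(c["view"]);q=V[:3,:3]@p+V[:3,3]
    return np.array([c["cx"]+c["fx"]*q[0]/-q[2],c["cy"]-c["fy"]*q[1]/-q[2]])
def down(a):  # tool pointing down, tool y (closing line) along world angle a
    x=np.array([np.sin(a),-np.cos(a),0]);y=np.array([np.cos(a),np.sin(a),0])
    y_=y;z=np.array([0,0,-1.]);x=np.cross(y_,z)
    q=R.from_matrix(np.c_[x,y_,z]).as_quat();return q[[3,0,1,2]]
def ob(*k):
    s=sensors.observe();print(*[np.round(s[i],3) for i in (k or("t","tcp_pos","ft_force"))],flush=True);return s
def snap(n,name):
    c=viewer.get_calibration(n);im=viewer.snapshot(n)[:,:,::-1];cv2.imwrite(f"pics/{name}.png",im);return c,im
E
python3 - <<'E'
from h import *
c=viewer.get_calibration("top");s=viewer.get_calibration("scene")
for n,uv,z in(("foot",(247,231.5),14),("post",(325,223.5),70),("tipL",(303.5,211.5),66),("tipR",(348,235.5),66),("plain",(172.5,232),14)):
    p=unproj(c,uv,z);print(n,p.round(1),proj(s,p).round(1))
print(unproj(s,(226,251),70),unproj(s,(278,221),14))
w=viewer.get_calibration("wrist");V=np.array(w["view"]);print("wristcam pos",-V[:3,:3].T@V[:3,3],V[:3,:3].round(2).tolist(),w["fx"],w["cx"],w["cy"],)
for p,a in((( 580,-120,250),np.arctan2(0,0)),):print(manip.solve_ik(p,down(a)))
E
```

```text
foot [553.3  45.3  14. ] [277.8 219. ]
post [ 569.3 -189.2   70. ] [225.  250.9]
tipL [ 606.8 -126.9   66. ] [255.6 244. ]
tipR [ 532.  -256.8   66. ] [191.3 262.4]
plain [557.9 274.2  14. ] [321.5 183.5]
[ 571.33994824 -188.3089412    70.        ] [558.87156069  37.96006525  14.        ]
wristcam pos [130.11750181 638.65737072 372.87294539] [[0.29, 0.96, -0.0], [-0.92, 0.28, -0.26], [-0.25, 0.08, 0.97]] 374.0090479507134 285.0220490628269 214.1219710400349
[-0.73046078  0.34944111  1.08720195  1.65074079 -0.31703056  1.33489888
  0.40716349]
```

Run:
```python
from h import *
p=np.array([570,-189,190.])
for a in(-30,150):print(a,np.round(manip.solve_ik(p,down(np.radians(a))),2), np.round(manip.solve_ik([555,42,200],down(np.radians(a))),2))
a=-30
manip.reach(p+[0,0,20],down(np.radians(a)));ob()
c,im=snap("wrist","w1")
for q in([569,-189,70],[607,-127,66],[532,-257,66]):print(proj(c,np.array(q,float)).round(1))
```

```text
-30 [-0.61  0.46  1.12  1.71 -0.43  1.25  0.09] [-0.81  0.21  0.75  1.79 -0.15  1.2  -0.54]
150 [ 1.08  0.49 -1.09  1.63  0.45  1.3   2.53] [-0.68  0.19  0.6   1.79 -0.11  1.2   2.57]
3.233 [ 570.362 -188.073  209.867] [ 0.059  0.369 -0.185]
[281.5 208.3]
[284.2 104.1]
[284.1 302.2]
```

View pics/w1.png

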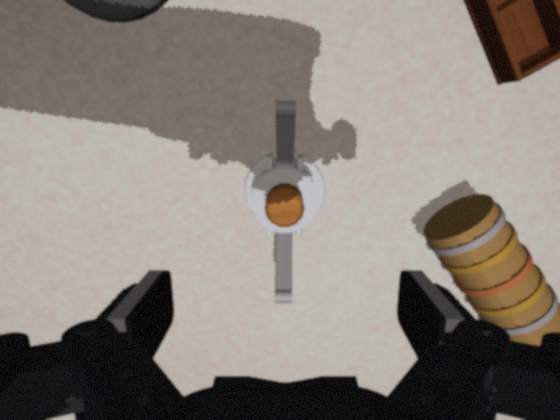

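Wrist view: the post top is at about (284.5,207.5), within 4 px of the prediction. The arms run vertically at column 285, so the yaw is right. Next I'll correct the position and grasp.

Run:
```python
from h import *
c=viewer.get_calibration("wrist");p=unproj(c,(284.7,207.5),70);print(p)
x,y=p[:2]
manip.move_linear([x,y,110],down(np.radians(-30)),speed=150)
manip.move_linear([x,y,61],speed=80);ob()
manip.gripper_to(0.0,grasp_force=100);ob("t","tcp_pos","ft_force","opening","finger_force")
c,im=snap("wrist","w2")
```

```text
[ 571.27993383 -189.75543529   70.        ]
4.858 [ 571.345 -190.048   61.144] [-0.11  -1.259  0.404]
5.433 [ 569.748 -188.765   63.11 ] [-19.228  10.998  36.846] 0.318 106.624
```

View pics/w2.png

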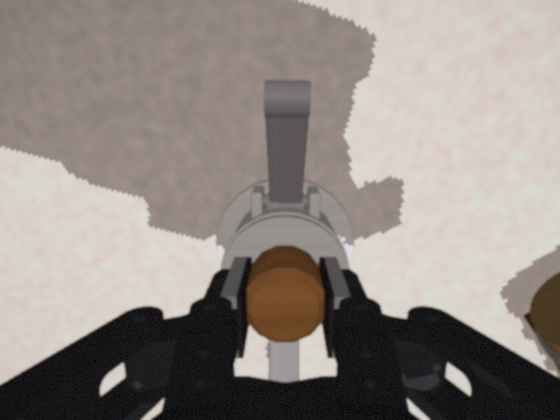

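The fingers hold the post at (285,295), but their tips bear on the cup top (37 N up) and there is a sideways offset. I'll regrip slightly higher and recentred, then lift.

Run:
```python
from h import *
manip.gripper_to(0.6)
ob()
manip.move_linear([569,-188.4,65],speed=60)
manip.gripper_to(0.0,grasp_force=100);ob("t","tcp_pos","ft_force","opening","finger_force")
manip.move_linear([569,-188.4,69],speed=30);ob()
manip.move_linear([569,-188.4,150],speed=150);manip.pause(.3);ob("t","tcp_pos","ft_force","moment","opening")
c,im=snap("wrist","w3")
```

```text
5.842 [ 571.366 -189.744   60.933] [-0.36   0.174 -0.246]
6.433 [ 569.457 -188.602   65.419] [1.563 0.405 5.091] 0.316 98.168
6.717 [ 568.461 -188.119   68.514] [-2.190e-01  3.000e-03 -4.304e+00]
7.708 [ 568.667 -188.325  149.34 ] [ 0.593 -0.047 -5.804] [ 0.011 -0.011  0.017] 0.313
```

View pics/w3.png

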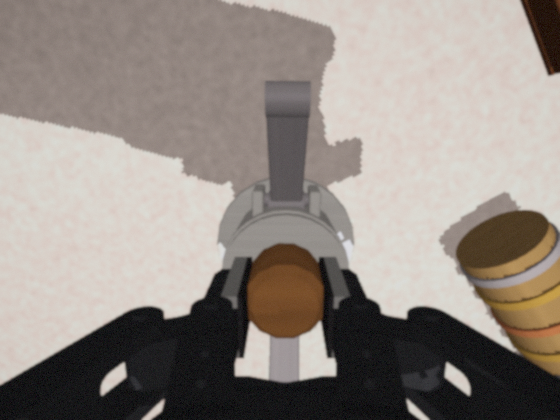

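Lifted cleanly, with the post at (285,293). Now I'll look at the foot from just short of it.

Run:
```python
from h import *
s=sensors.observe();c=viewer.get_calibration("wrist")
print("post at",unproj(c,(285.5,296),s["tcp_pos"][2]+5)-s["tcp_pos"], proj(c,s["tcp_pos"]+[0,0,5]))
manip.move_linear([505,-45,190],speed=200);manip.pause(.2);ob()
c,im=snap("wrist","w4")
print(proj(c,np.array([555,42,14.])),proj(c,np.array([555,42,75.])))
c,im=snap("scene","s4");cv2.imwrite("pics/s4c.png",cv2.resize(im[130:290,180:380],None,fx=4,fy=4)[:600])
```

```text
post at [3.47471147 1.94242865 5.        ] [279.68282275 304.87192466]
8.917 [505.004 -46.198 189.888] [ 1.189  0.249 -4.626]
[281.10248259  62.86160984] [280.0842335   49.30188745]
```

View pics/w4.png

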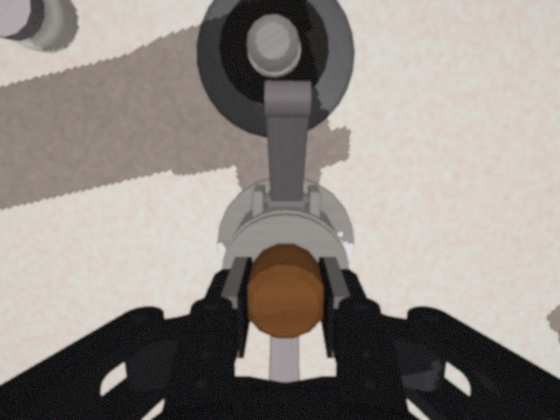

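The foot disc spans columns 198–354 with its bottom edge at row 137, so its centre is about (276,60). The stub nose top is at about (272,43).

Run:
```python
from h import *
c=viewer.get_calibration("wrist");V=np.array(c["view"]);print("cam",-V[:3,:3].T@V[:3,3],c["fx"])
# predict disc outline for candidate centre by fitting visible outline points
from scipy.optimize import least_squares
im=cv2.imread("pics/w4.png");g=cv2.cvtColor(im,cv2.COLOR_BGR2GRAY)
print("row60",[(i,g[60,i]) for i in list(range(192,206,2))+list(range(346,360,2))])
def ring(p,z,r,n=720):
    t=np.linspace(0,2*np.pi,n);return np.array([proj(c,np.array([p[0]+r*np.cos(a),p[1]+r*np.sin(a),z])) for a in t])
pts=np.array([(198,50),(354,50),(248,131),(320,124),(212,95),(343,92)],float)
f=lambda p:[np.min(np.hypot(*(ring(p,14,60)-q).T)) for q in pts]
r=least_squares(f,[555,42],diff_step=1e-3);print(r.x,np.round(r.fun,1))
for z in(70,75,80,85):
    print(z,unproj(c,(272,43),z),np.ptp(ring(unproj(c,(272,43),z),z,10)[:,0]),np.ptp(ring(unproj(c,(272,43),z),z-7,16)[:,0]))
```

```text
cam [539.04858851   9.17433556 313.21090246] 374.0090479507134
row60 [(192, np.uint8(139)), (194, np.uint8(138)), (196, np.uint8(109)), (198, np.uint8(56)), (200, np.uint8(53)), (202, np.uint8(55)), (204, np.uint8(57)), (346, np.uint8(102)), (348, np.uint8(99)), (350, np.uint8(94)), (352, np.uint8(97)), (354, np.uint8(177)), (356, np.uint8(209)), (358, np.uint8(212))]
[555.3945517   50.19532792] [2.7 3.2 1.4 2.  3.1 3. ]
70 [552.84590124  48.47219631  70.        ] 33.3574573001886 51.81485020420246
75 [552.5622521   47.66429954  75.        ] 34.05771412066818 52.870338253459295
80 [552.27860296  46.85640276  80.        ] 34.78800166121033 53.96972185299907
85 [551.99495381  46.04850599  85.        ] 35.55029406716821 55.115797438718516
```

View pics/s4c.png

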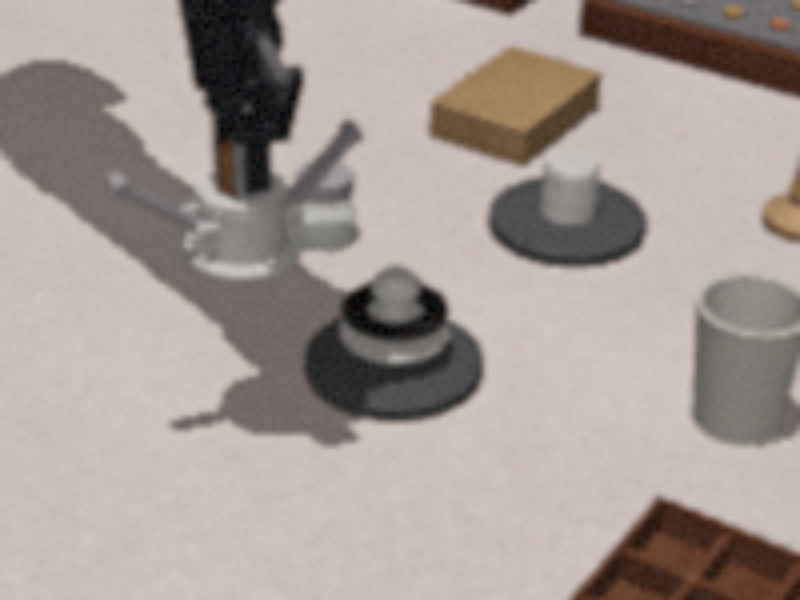

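The hub hangs upright. Before descending, I'll refine the foot centre numerically from the first top picture.

Run:
```python
from h import *
im=cv2.imread("pics/top0.png");g=cv2.cvtColor(im,cv2.COLOR_BGR2GRAY);c=viewer.get_calibration("top")
for th in(90,110):
    m=(g<th).astype(np.uint8);m[:,:205]=0;m[:,290:]=0;m[:205]=0;m[262:]=0
    k=max(cv2.findContours(m,0,1)[0],key=cv2.contourArea);(e,ax,_)=cv2.fitEllipse(cv2.convexHull(k));print(e,ax,unproj(c,e,13))
r=g[216:248,231:263].astype(float);ys,xs=np.mgrid[216:248,231:263];w=(r>120)&(np.hypot(xs-247,ys-231)<9)
print(w.sum(),xs[w].mean(),ys[w].mean(),unproj(c,(xs[w].mean(),ys[w].mean()),75))
h=im[210:240,310:340].astype(float);ys,xs=np.mgrid[210:240,310:340];w=(h[:,:,2]-h[:,:,0]>70);print(w.sum(),unproj(c,(xs[w].mean(),ys[w].mean()),69))
```

```text
(246.21380615234375, 231.4483642578125) (38.36796569824219, 38.6875114440918) [553.58137687  47.77106443  13.        ]
(246.2727813720703, 231.31781005859375) (38.57244873046875, 39.11803436279297) [553.97830856  47.58013027  13.        ]
51 245.88235294117646 230.92156862745097 [553.41910478  45.16612837  75.        ]
58 [ 570.40009956 -190.70436443   69.        ]
```

```bash
cat > ins.py <<'E'
from h import *
def insert(x,y,z,zmin,step,fstop,f0,latgain=0.05):
    while z>zmin:
        z-=step;manip.move_linear([x,y,z],speed=25)
        s=sensors.observe();f=s["ft_force"]-f0
        if np.hypot(f[0],f[1])>2: x+=latgain*f[0];y+=latgain*f[1]
        if abs(f).max()>2.5:print(round(s["t"],2),round(z,1),s["tcp_pos"].round(1),f.round(1),flush=True)
        if f[2]>fstop or np.hypot(f[0],f[1])>15:print("stop");break
    return x,y,z
E
python3 - <<'E'
from ins import *
manip.move_linear([552,48.6,160],speed=150);manip.pause(.2);s=ob();f0=s["ft_force"]
np.save("f0.npy",f0)
print(insert(552,48.6,155,128,3,9,f0))
E
```

```text
10.092 [551.873  47.817 160.363] [ 0.143  0.325 -5.292]
(552, 48.6, 128)
```

Run:
```python
from ins import *
f0=np.load("f0.npy")
print(insert(552,48.6,128,94,1.5,11,f0));ob("t","tcp_pos","ft_force","moment")
snap("scene","s5")
```

```text
15.19 113.0 [552.2  48.6 113.1] [ 0.4 -0.6  6.5]
15.44 111.5 [552.2  48.6 111.5] [0.  0.3 4.8]
15.69 110.0 [552.1  48.6 109.9] [ 0.9 -1.2  5. ]
15.94 108.5 [552.1  48.6 108.4] [ 1.3 -0.4  4.9]
16.19 107.0 [552.1  48.6 106.9] [ 2.8 -0.9  4. ]
16.44 105.5 [552.2  48.6 105.4] [ 1.7 -0.5  4.4]
16.69 104.0 [552.1  48.5 103.9] [ 1.2 -0.7  4.1]
16.94 102.5 [552.3  48.5 103.2] [-2.5 -1.3 16.5]
stop
(np.float64(552.0167321297181), np.float64(48.48860072436877), 102.5)
16.942 [552.306  48.532 103.192] [-2.354 -0.964 11.229] [-0.009  0.763  0.027]
```

Run:
```python
from ins import *
x,y,z=552.1,48.5,102.5
while z>92:
    z-=.4;manip.move_linear([x,y,z],speed=10);s=ob("t","tcp_pos","ft_force","moment")
    if s["ft_force"][2]>21:break
manip.pause(.5);ob("t","tcp_pos","ft_force","moment");print(z)
```

```text
17.242 [552.397  48.539 103.167] [-4.196  0.033 16.798] [-0.01   1.123  0.021]
17.492 [552.478  48.53  103.153] [-6.496  0.097 20.979] [ 0.129  1.599 -0.019]
17.742 [552.518  48.554 103.08 ] [-7.348  0.855 25.961] [0.143 1.997 0.007]
18.242 [552.543  48.564 103.084] [-8.6760e+00  1.2000e-02  2.5387e+01] [ 0.177  2.03  -0.011]
101.29999999999998
```

Firm stop, though perhaps up to 1 mm short of the expected 12 mm of ring travel. I'll relieve the side load and see whether it settles further.

Run:
```python
from ins import *
x,y,z=552.1,48.5,101.3
for dx,dy in((-.6,0),(-1.2,0),(-1.8,0),(-1.2,.5),(-1.2,-.5)):
    manip.move_linear([x+dx,y+dy,z],speed=10);s=ob("t","tcp_pos","ft_force","moment")
s,im=snap("scene","s6");cv2.imwrite("pics/s6c.png",cv2.resize(im[150:290,180:380],None,fx=4,fy=4))
```

```text
18.492 [552.333  48.551 103.076] [-5.391  0.579 23.994] [ 0.083  1.458 -0.003]
18.742 [552.212  48.545 103.111] [-1.933  1.333 20.955] [ 0.069  0.84  -0.028]
18.992 [552.055  48.54  103.127] [ 0.132 -0.166 19.19 ] [ 0.068  0.31  -0.016]
19.242 [552.23   48.658 103.123] [-3.529 -1.622 20.345] [-0.251  0.873  0.03 ]
19.492 [552.227  48.443 103.134] [-2.429  1.136 21.91 ] [ 0.351  0.93  -0.054]
```

View pics/s6c.png

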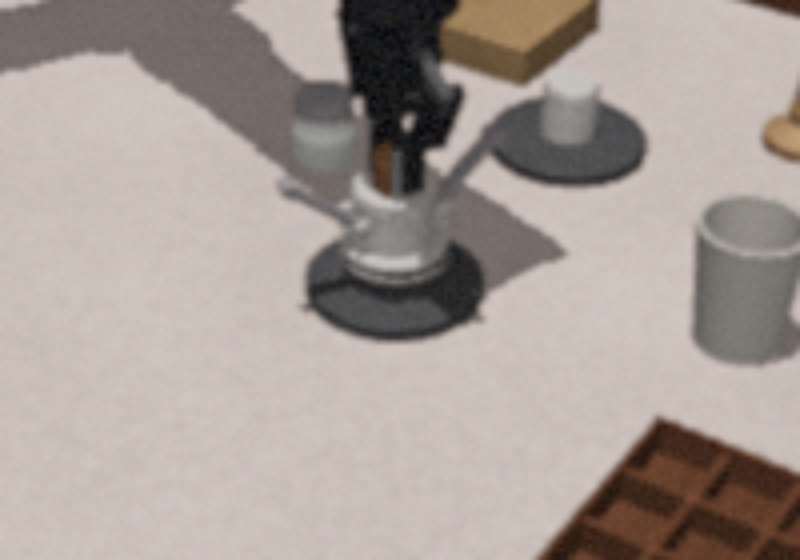

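It is seated at a firm stop regardless of side load, with the hub upright on the grooved foot. I'll release it and press the first arm.

```bash
cat > arm.py <<'E'
from h import *
C=np.array([552.2,48.55]);U=np.array([.5,.8660]);RIM=37.7
def pose(sgn,deg,extra=0):
    t=np.radians(deg);r=26+62*np.cos(t)+6
    xy=C+sgn*U*r;return [*xy,RIM+22+62*np.sin(t)+5.5+19+extra]
def press(sgn):
    q=down(np.radians(-30))
    p=pose(sgn,45,25);manip.move_linear([p[0],p[1],175],q,speed=200)
    manip.move_linear(p,speed=120);manip.pause(.3);f0=ob()["ft_force"]
    d=48
    while d>-7:
        d-=5;manip.move_linear(pose(sgn,d),speed=40);s=sensors.observe();f=s["ft_force"]-f0;print(d,s["tcp_pos"].round(1),f.round(1),flush=True)
        if f[2]>8:print("HIGH");break
    e=0;n=0
    while e>-9:
        e-=.4;manip.move_linear(pose(sgn,max(d+e,-15),min(0,(d+e+15))*1.05),speed=10);s=sensors.observe();f=s["ft_force"]-f0
        print(round(d+e,1),s["tcp_pos"].round(1),f.round(1),flush=True)
        if f[2]>6.5:break
    return f0
E
python3 - <<'E'
from arm import *
manip.move_linear([552.2,48.5,103],speed=20);ob()
manip.gripper_to(0.6);s=ob()
manip.move_linear([552.2,48.5,175],speed=200)
manip.gripper_to(0.0,grasp_force=20);ob()
c,im=snap("wrist","w7")
press(-1)
E
```

```text
19.8 [552.401  48.862 103.303] [-1.207  1.686  6.913]
20.158 [551.952  48.472 102.734] [ 0.404 -0.627 -0.194]
21.208 [552.155  48.432 174.866] [-0.012  0.16  -0.063]
22.417 [514.581 -17.043 153.445] [-0.643 -0.505  0.342]
43 [513.6 -18.6 126.6] [ 0.2 -0.   0.3]
38 [511.7 -21.7 122.4] [0.8 0.2 0.5]
33 [510.  -24.5 117.9] [0.4 0.3 0.1]
28 [508.8 -26.6 113.2] [ 0.9  0.8 -0.7]
23 [507.6 -28.5 108.2] [ 0.8  0.9 -0.9]
18 [506.6 -30.2 103.1] [0.8 0.5 0.8]
13 [505.9 -31.4  97.9] [ 0.6  0.4 -0.9]
8 [505.4 -32.3  92.6] [-0.1 -0.6 -0.4]
3 [505.1 -32.7  87.2] [ 1.6  0.4 -0.5]
-2 [505.1 -32.8  81.8] [ 1.7  0.1 -0.2]
-7 [505.3 -32.4  76.4] [ 1.   0.5 -0.2]
-7.4 [505.4 -32.4  76.2] [0.7 0.5 0.6]
-7.8 [505.5 -32.4  75.8] [-0.1 -0.6  0.4]
-8.2 [505.5 -32.4  75.4] [-0.7  0.5  1.2]
-8.6 [505.5 -32.3  74.9] [-0.4  0.1 -0.2]
-9.0 [505.6 -32.2  74.5] [-0.7 -0.1  0.7]
-9.4 [505.6 -32.1  74.1] [-0.9 -0.   0.1]
-9.8 [505.7 -32.1  73.6] [-0.1 -0.5  1.5]
-10.2 [505.7 -32.   73.2] [0.2 0.4 0.5]
-10.6 [505.8 -31.9  72.8] [ 0.2 -0.9  1. ]
-11.0 [505.8 -31.8  72.4] [ 0.2 -0.4  1.7]
-11.4 [505.8 -31.8  71.9] [ 0.5 -1.3  1.6]
-11.8 [505.8 -31.7  71.5] [-0.1 -0.1  0.4]
-12.2 [505.9 -31.6  71.1] [ 0.6 -0.1  1.9]
-12.6 [505.9 -31.5  70.7] [-0.2  0.6  1.1]
-13.0 [506.  -31.5  70.2] [-0.8  0.   1.4]
-13.4 [506.1 -31.4  69.8] [ 1.1 -0.9  2.1]
-13.8 [506.1 -31.3  69.4] [ 0.1 -0.4  1.3]
-14.2 [506.2 -31.2  69. ] [ 0.3 -0.5  1.1]
-14.6 [506.2 -31.1  68.5] [-0.3  0.3  0.6]
-15.0 [506.3 -31.   68.1] [-0.1 -0.6  1.8]
-15.4 [506.3 -31.1  67.8] [-0.2 -0.4  1.4]
-15.8 [506.3 -31.1  67.4] [ 0.2 -1.   2.9]
-16.2 [506.3 -31.1  66.9] [-0.4 -0.5  3.2]
```

Run:
```python
from arm import *
f0=np.array([-.64,-.5,.34]);p=np.array([506.3,-31.1,66.6])
while p[2]>60:
    p[2]-=.35;manip.move_linear(p,speed=15);s=sensors.observe();f=s["ft_force"]-f0
    print(round(s["t"],2),p[2].round(2),s["tcp_pos"].round(1),f.round(1),flush=True)
    if f[2]>6.5:break
```

```text
32.07 66.25 [506.4 -31.2  66.4] [-0.9 -2.2  6.5]
32.32 65.9 [506.5 -31.2  66.1] [-1.8 -0.5  7.2]
```

Run:
```python
from arm import *
s=sensors.observe();p=s["tcp_pos"];manip.move_linear([p[0],p[1],175],speed=200)
manip.move_linear([*C,175],speed=250)
q=pose(1,45,25);manip.move_linear([q[0],q[1],175],speed=200);manip.move_linear(q,speed=120);manip.pause(.3);f0=ob()["ft_force"]
d=48
ok=True
while d>-12:
    d-=5;manip.move_linear(pose(1,d),speed=40);f=sensors.observe()["ft_force"]-f0;print(d,f.round(1))
    if f[2]>8:ok=False;break
p=np.array(pose(1,-14));
while ok and p[2]>63:
    p[2]-=.35;manip.move_linear(p,speed=15);s=sensors.observe();f=s["ft_force"]-f0
    print(round(s["t"],2),p[2].round(2),s["tcp_pos"].round(1),f.round(1),flush=True)
    if f[2]>6.8:break
p=s["tcp_pos"];manip.move_linear([p[0],p[1],175],speed=200);manip.move_linear([470,-60,200],speed=250)
ob()
c,im=snap("scene","s8");cv2.imwrite("pics/s8c.png",cv2.resize(im[170:270,210:350],None,fx=5.5,fy=5.5,interpolation=2))
```

```text
34.692 [590.351 114.23  153.524] [ 0.65   0.413 -0.545]
43 [-0.5  1.5  2.7]
38 [-0.5  1.8  4.1]
33 [0.3 1.3 2.9]
28 [-0.2  0.7  1.7]
23 [-1.2  0.4  0.8]
18 [-1.4 -0.9  0.9]
13 [-0.5 -0.7  0.6]
8 [-0.9 -0.2  1.2]
3 [-0.3 -0.1  1.1]
-2 [-0.4 -0.7  0.5]
-7 [-0.1 -0.3  0. ]
-12 [-1.  -0.7  0.3]
38.94 68.85 [598.2 128.3  68.8] [-0.6 -0.5  1.4]
39.19 68.5 [598.3 128.3  68.6] [-0.5  0.2  3.1]
39.44 68.15 [598.3 128.3  68.2] [-0.7 -1.   2.3]
39.69 67.8 [598.3 128.3  67.8] [-1.5 -0.4  2.6]
39.94 67.45 [598.3 128.3  67.5] [-1.4 -0.2  3.7]
40.19 67.1 [598.4 128.4  67.1] [-0.7 -1.1  3.6]
40.44 66.75 [598.3 128.5  66.8] [-1.6 -0.2  4. ]
40.69 66.4 [598.4 128.5  66.4] [-0.5  0.4  3.5]
40.94 66.05 [598.4 128.4  66.1] [-0.4 -0.   4. ]
41.19 65.7 [598.4 128.5  65.8] [-0.2  0.8  4.5]
41.44 65.35 [598.5 128.4  65.5] [-0.6  0.2  5.6]
41.69 65.0 [598.5 128.4  65.3] [-0.4 -0.2  7.5]
44.142 [470.057 -59.791 199.875] [ 0.462 -1.116  0.191]
```

View pics/s8c.png

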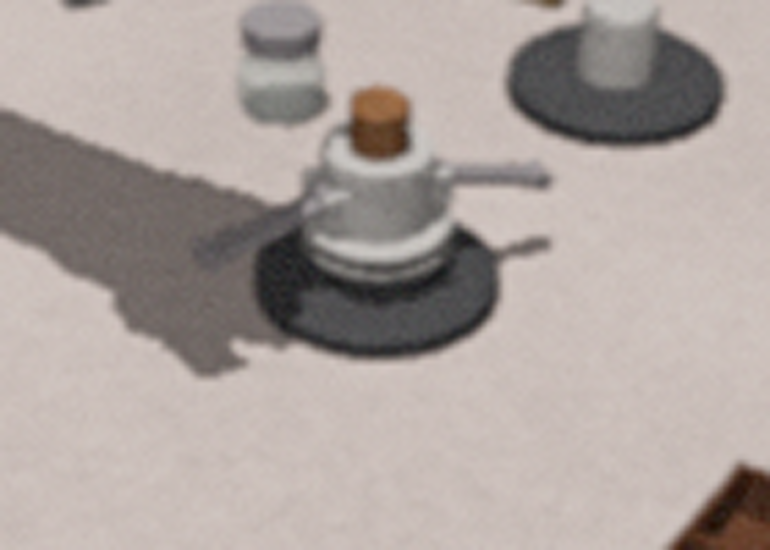

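Both arms show down in the picture: tips at (207,250) and (545,178). The first stopped about 0.8 mm higher than the second, so I'll re-press both gently to confirm the stops.

Run:
```python
from arm import *
def chk(xy,z):
    manip.move_linear([*xy,z+12],speed=200);manip.pause(.25);f0=sensors.observe()["ft_force"]
    p=np.array([*xy,z+.8]);manip.move_linear(p,speed=40)
    while p[2]>z-2.5:
        s=sensors.observe();f=np.mean([sensors.observe()["ft_force"] for _ in range(3)],0)-f0
        print(round(s["t"],2),p[2].round(2),s["tcp_pos"][2].round(2),f.round(1),flush=True)
        if f[2]>7.8:break
        p[2]-=.25;manip.move_linear(p,speed=15)
    manip.move_linear([*xy,175],speed=250)
manip.move_linear([506.4,-31.2,175],speed=250)
chk((506.4,-31.2),66.1)
manip.move_linear([*C,175],speed=250);manip.move_linear([598.4,128.4,175],speed=250)
chk((598.4,128.4),65.3);ob()
```

```text
46.25 66.9 66.89 [2.2 2.4 2.5]
46.5 66.65 66.74 [1.6 3.2 3.3]
46.75 66.4 66.56 [1.5 3.2 5.5]
47.0 66.15 66.38 [2.2 3.6 6.5]
47.25 65.9 66.22 [1.  2.1 6.9]
47.5 65.65 66.03 [1.8 2.3 9. ]
50.44 66.1 66.22 [0.3 2.1 3.6]
50.69 65.85 66.07 [1.4 3.  3.6]
50.94 65.6 65.78 [0.8 2.7 3.7]
51.19 65.35 65.58 [2.6 3.2 5.1]
51.44 65.1 65.41 [1.8 3.6 5.7]
51.69 64.85 65.23 [1.5 3.5 6.9]
51.94 64.6 65.05 [1.7 4.8 7.5]
52.19 64.35 64.88 [1.4 3.8 8.5]
52.783 [597.625 127.929 174.496] [-0.542  0.212 -0.828]
```

Run:
```python
from h import *
manip.move_linear([590,110,230],speed=200);manip.pause(.3)
print(manip.finish_job());ob()
```

```text
the job is handed in; nothing more can be done
None
the job is handed in; nothing more can be done
```

The hub is seated on the grooved stub, pressed home with a push that peaked at about 26 N, both cam arms are down at their stops (9 N at most on either), and the job was handed in at about 53 s; its verdict was not shown.

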